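Third hand at the sprung stop

TASK

The small screw drawer stands open across the front of the sprung stop: push it fully shut to clear the way. Then bring the beech block up to the stop, flat on the bench, with one of its small ends square and centred on the steel plate, and press it there with a steady 10 N or so, which drives the plate about halfway back, never to the end of its travel. Finish while still holding the block pressed like that, so that I can drive the screws, and leave the other things on the bench where they are.

Things in the scene. Friction and masses are not known exactly. Their poses are not given: they have to be found in the camera images.
- stop: Sprung stop, fixed to the bench: dark steel foot plate (130 mm wide, 8 mm thick, wholly behind the reach of the face plate) with two upright posts 58 mm high; in front of the posts a bright steel face plate on two guide pins with coil springs. Nothing is higher than 60 mm. Origin on the bench under the middle of the stop; its +x is the pressing direction (from the robot side into the plate, horizontal), y runs along the plate, z up.
- plate_face (a point): Centre of the front surface of the bright face plate, 19 mm above the bench and moving with the plate; relaxed it lies 40 mm before the stop's origin (stop x = -40 mm). Axes parallel to the stop's. The plate is 94 mm wide (y), 8 mm thick, spans 9 to 59 mm above the bench and has small dark pin heads near its two ends (pin axes 50 mm either side of the middle, 34 mm above the bench).
- stop_plate (a joint): How far the face plate is pushed back along the stop's +x, in m: 0 relaxed, 0.020 at its hard end stop. Springs of 1.0 N per mm without preload: 10 N at 0.010.
- drawer_unit: Small grey steel one-drawer cabinet fixed to the bench to the right of the stop's approach lane, 130 mm deep (its x), 110 mm wide (its y), 70 mm high. Origin under its centre on the bench; the drawer opens along its -x, which points to the left, across the front of the stop.
- drawer (a joint): How far the drawer is open, in m: 0 fully shut, at most 0.115. It slides with about 2 N of friction and stays where it is left; it has no spring.
- drawer_pull (a point): Middle of the outer face of the drawer's steel bar pull (50 mm long, 18 mm high, 12 mm proud of the 66 mm high grey drawer front), 40 mm above the bench, moving with the drawer. Axes parallel to the drawer unit's: pushing along +x shuts the drawer.
- block: Loose plain beech block, 60 mm (its x) x 110 mm (its y) x 38 mm high (z), about 0.17 kg. Origin at the centre of its underside. The small ends are the 60 x 38 mm faces at y = +-55 mm; either may go to the plate. It lies at the left in front of a fixed blue crate 170 mm high.
- adaptor: Bystander: black mains adaptor, 60 x 100 x 36 mm, loose at the far left, origin under its centre. To be left alone.
- bar: Bystander: off-cut of round brass bar, 28 mm across, 80 mm long (its y), lying loose near the front edge of the bench. To be left alone.
- spanner: Bystander: small spanner, 27 x 160 x 11 mm, lying loose near the front edge. To be left alone.
- tape: Bystander: roll of black tape, 62 mm across, 19 mm high, lying loose at the right. To be left alone.

How it is judged:
By the outcome, as a careful person would: the job done as asked, in the order asked, and still so for the second after the job is handed in, while the arm keeps its last pose, push and grip.
It also fails if it takes over 58 s, if anything falls off the work surface, if the arm or the gripper's body presses on something with over 40 N, if the wrist force passes 120 N, or if a joint passes its speed limit or range.

ROBOT

A 7-joint arm with a two-finger parallel gripper is mounted at the origin on a cart in front of the work surface, level with it; the furniture and walls round the work are solid. World frame = base frame: x ahead of the robot, y to its left, z up, the work surface at z = 0. Lengths are in m, angles in rad, forces in N, time in s.
With the tool pointing down it reaches from about 0.425 to 0.8 m from the base axis. Payload 8.3 kg.
Tool frame: the origin (TCP) lies midway between the tips of the shut fingers; the grasp point (between the pads) lies 19 mm behind it; z points along the fingers, y is the line along which they close (so a half turn about z gives the same grasp; the last joint's range is limited). The gripper opens to 85 mm and grips with 20 to 120 N. Pads are 22 mm wide; open, the fingers measure 114 mm over their backs; the gripper's body (76 mm by 85 mm) begins 54 mm behind the grasp point. The pads swing forward as they close: fully open they stand 13 mm farther back than shut.
Start: joints at [1.041, 0.383, 0.016, 1.37, -0.006, 1.388, -0.046], TCP at [0.281, -0.558, 0.231] pointing down, gripper open.
Joint ranges: [-2.95, 2.95], [-0.25, 2.06], [-1.52, 1.56], [0.18, 2.33], [-1.44, 4.58], [0.02, 2.06], [-3.01, 3.01]. Speed limits (rad/s): [2.39, 2.39, 3.01, 3.01, 3.14, 3.14, 3.14].

INTERFACE

Orientations are given as a rotation vector (axis times angle).
In Python, from station import env gives the robot as it stands.
- The arm moves only by the tool send_rows, never from a script. Its argument "deltas" is a list of rows, each a list of 3 entries, a list of its own where there are three numbers: the opening, from -1 (shut) to 1 (fully open), so that 0 is half open, then the shift along the world's x, y, z in mm, then the turn about the world's z in degrees. In form: [[grip, [x, y, z], twist], ...]. A call has exactly 8 rows; each row is the pose to reach, as a shift and turn from the pose commanded when the call began; what a row does not reach only later rows make up. A row lasts 1/12 s, in which the tool goes at most 41.7 mm and 7.16 degrees, less where a joint would pass 70% of its speed; a pose out of reach is approached as far as the arm can. A call with a gripper value outside its range is refused whole. The fingers move at their own pace and stop on an object; "squeeze" is the grip in N (left out, the last holds). Time passes only in rows, so rows that repeat a pose let the fingers close, or fill a call up. It gives the time, the measured TCP pose, the force, the opening and the grip force at its end, in the units of the state.
- env.sense(): the state, without advancing time (a new reading comes with each control period).
- env.grab_frame(name): name is "scene" or "top" or "wrist"; returns the picture (420x560x3 uint8, blue, green, red); there is no depth.
- env.get_calibration(name): a dict with "fx", "fy", "cx", "cy" (pixels), "D" ([k1, k2, p1, p2, k3] as OpenCV has them; the pictures are not rectified), "rvec" (rotation vector, rad) and "tvec" (3), from world to camera coordinates, as OpenCV has them. Camera axes: x right, y down, z forward; pixel columns grow to the right and rows downward; lengths in m; the calibration is good to about 2 mm. A picture is of the moment at which its call begins: read the wrist's pose just before it. get_calibration takes no time and is no camera call; for the wrist camera it gives the pose at the moment of the call.
- env.hand_in(): hands the job in; it is judged then, once.
The state is a dict: "time": time; "joints": joint angles; "joint_vel": joint speeds; "joint_torque": joint torques, N m; "tcp_pos": TCP position; "eef_rot": TCP orientation; "contact_force": force on the tool from outside, world axes, zero at the start; "wrist_torque": the same for the moment, N m; "width": finger opening in m; "finger_force": force on a finger pad.
Only numpy, scipy, OpenCV 4.12 (cv2) and the standard library are available. Lean on these libraries where they do the work, as an engineer would, in place of code of your own. Each camera call takes 0.05 s, during which the arm holds its last target. There are 200 camera calls.

## Working session

There is one attempt and no reset: what is moved stays moved. The work goes in short steps, Python scripts to look and compute and a tool call to move; the robot and the scene stay as the last step left them, time stands still between calls to the robot, and variables do not carry over. Pictures are saved under pics/ and viewed, at most 10 in all, crops included, and the job is handed in when it is done.

Besides the shell and the picture viewer there is one more tool, called after "Call:" as name(argument=value, ...), one argument or row to a line, values as JSON. send_rows: Moves the arm, as the interface text tells. Its arguments: {"type":"object","properties":{"deltas":{"type":"array","items":{"type":"array"}},"squeeze":{"type":"number"}},"required":["deltas"]}

```bash
mkdir -p pics
cat > h.py <<'E'
import cv2,numpy as np
from station import env
def ray(name,px,z,c=None):
    c=c or env.get_calibration(name)
    K=np.array([[c['fx'],0,c['cx']],[0,c['fy'],c['cy']],[0,0,1.]])
    R=cv2.Rodrigues(np.array(c['rvec'],float))[0];t=np.array(c['tvec'],float).ravel()
    u=cv2.undistortPoints(np.array(px,float).reshape(-1,1,2),K,np.array(c['D'],float)).reshape(-1,2)
    d=np.c_[u,np.ones(len(u))]@R; o=-R.T@t
    return o+d*((z-o[2])/d[:,2])[:,None]
E
python3 - <<'E'
from h import *
for n in("top","scene"): cv2.imwrite(f"pics/{n}0.png",env.grab_frame(n))
s=env.sense();print(s['time'],s['tcp_pos'],s['eef_rot'],s['width'],s['contact_force'])
E
```

```text
0.1 [ 0.28106583 -0.55772424  0.23040304] [-3.05476863e+00 -7.26209369e-01  6.85210550e-04] 0.08531927186523218 [-0.19082181 -0.5953552   0.41230981]
```

View pics/top0.png

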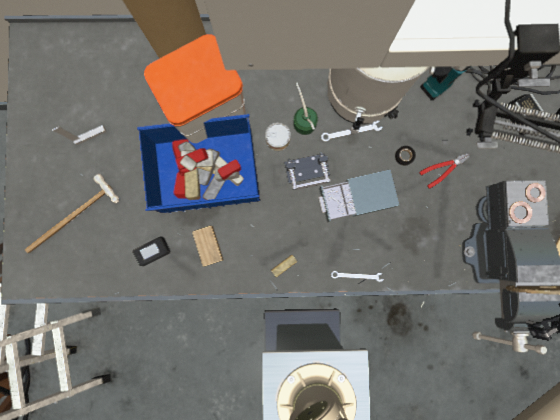

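View pics/scene0.png

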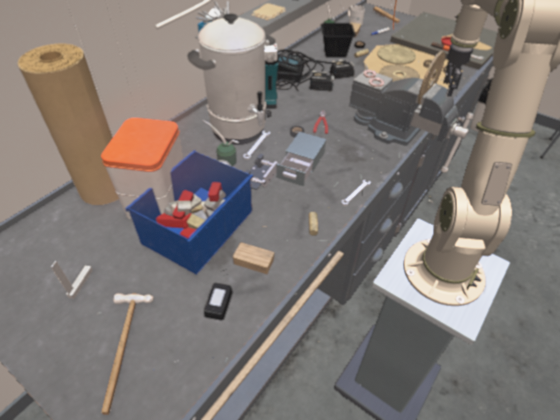

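Top view: stop near (307,170), drawer unit near (372,193) with open drawer front near (322,202), and block near (207,245). I'll enlarge it to measure.

Run:
```python
from h import *
im=cv2.imread("pics/top0.png")
cv2.imwrite("pics/crop.png",cv2.resize(im[140:285,190:410],None,fx=3.6,fy=3.6,interpolation=cv2.INTER_CUBIC))
hsv=cv2.cvtColor(im,cv2.COLOR_BGR2HSV)
m=cv2.inRange(hsv,(8,60,90),(25,200,255));m[:215]=0;m[285:]=0;m[:,:185]=0;m[:,310:]=0
for c in cv2.findContours(m,0,2)[0]:
    if cv2.contourArea(c)>80:
        b=cv2.boxPoints(cv2.minAreaRect(c));print(b.round(1).tolist());print(ray("top",b,.038).round(4).tolist())
print(ray("top",[[307,170]],.05),ray("top",[[322,205]],.06),env.get_calibration("top")['tvec'])
```

```text
[[270.20001220703125, 269.6000061035156], [291.5, 253.89999389648438], [296.8999938964844, 261.29998779296875], [275.70001220703125, 277.0]]
[[0.3984, 0.128, 0.038], [0.4433, 0.064, 0.038], [0.421, 0.0483, 0.038], [0.3763, 0.1123, 0.038]]
[[191.3000030517578, 230.89999389648438], [212.0, 224.5], [223.10000610351562, 260.0], [202.39999389648438, 266.5]]
[[0.5181, 0.3614, 0.038], [0.5361, 0.2997, 0.038], [0.4295, 0.2676, 0.038], [0.4119, 0.3289, 0.038]]
[[0.69290805 0.01198414 0.05      ]] [[ 0.5855948  -0.02904327  0.06      ]] [0.10111043 0.57289894 1.36725239]
```

View pics/crop.png

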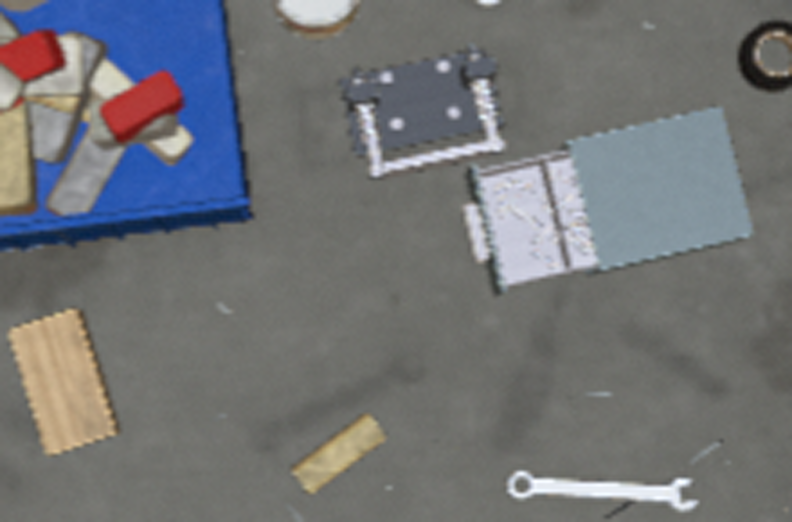

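Crop: face-plate front edge (376,174)–(503,149), pull outer edge (467,205)–(483,262), cabinet top corners (570,145),(722,108),(750,236),(598,270).

Run:
```python
from h import *
f=lambda p,z:ray("top",(np.array(p,float)+.5)/3.6-.5+[190,140],z)
P=f([(376,174),(503,149)],.059);D=f([(467,205),(483,262)],.049);C=f([(570,145),(722,108),(750,236),(598,270)],.07)
for q in(P,D,C):print(q.round(4).tolist())
d=P[1]-P[0];print("plate mid",P.mean(0),"len",np.hypot(*d[:2]),"press yaw",np.degrees(np.arctan2(d[0],-d[1])))
v=C[1]-C[0]+C[2]-C[3];print("push dir yaw",np.degrees(np.arctan2(v[1],v[0])),"pull",D.mean(0), 'unit c',C.mean(0))
e=f([(475,172),(500,291)],.066);print(e)
# block from 38mm
s=env.sense();R=cv2.Rodrigues(np.array(s['eef_rot']))[0];print("tool y",R[:,1],"x",R[:,0], s['joints'])
```

```text
[[0.6382, 0.0523, 0.059], [0.6568, -0.0531, 0.059]]
[[0.6121, -0.0229, 0.049], [0.5644, -0.0348, 0.049]]
[[0.6574, -0.1068, 0.07], [0.6855, -0.2326, 0.07], [0.5795, -0.2511, 0.07], [0.5542, -0.1262, 0.07]]
plate mid [ 6.47509347e-01 -3.78043495e-04  5.90000000e-02] len 0.10703985423550326 press yaw 10.0427234439706
push dir yaw -77.99475259298933 pull [ 0.58820699 -0.02889589  0.049     ] unit c [ 0.61912842 -0.17919041  0.07      ]
[[ 0.63722959 -0.02872333  0.066     ]
 [ 0.53898457 -0.04632808  0.066     ]]
tool y [ 0.45002536 -0.89301407 -0.00174463] x [ 8.93015402e-01  4.50026100e-01 -3.38671977e-05] [ 1.04114026  0.3841254   0.01638506  1.37103537 -0.00629394  1.38822635
 -0.04651684]
```

Call:
send_rows(
  deltas=[
    [-1,[0,10,35],0],
    [-1,[5,40,60],-3],
    [-1,[15,80,70],-6],
    [-1,[30,120,70],-9],
    [-1,[50,160,70],-12],
    [-1,[70,200,70],-15],
    [-1,[95,230,70],-15],
    [-1,[120,260,70],-15],
  ],
)

```text
time: 0.77
tcp_pos: [0.3999, -0.298, 0.3015]
eef_rot: [3.125, 0.32, -0.0]
contact_force: [1.5, -0.3, 0.6]
width: 0.0001
finger_force: 0.0
```

Call:
send_rows(
  deltas=[
    [-1,[19,36,0],0],
    [-1,[38,72,0],0],
    [-1,[57,108,0],0],
    [-1,[76,144,0],0],
    [-1,[95,180,0],0],
    [-1,[114,216,-10],0],
    [-1,[133,252,-20],0],
    [-1,[150,288,-30],0],
  ],
)

```text
time: 1.43
tcp_pos: [0.5503, -0.0103, 0.2708]
eef_rot: [3.125, 0.321, 0.0]
contact_force: [1.2, -0.6, 0.3]
width: 0.0001
finger_force: 0.0
```

Run:
```python
from h import *
import json
c=env.get_calibration("wrist");im=env.grab_frame("wrist")
json.dump({k:np.array(v).tolist() for k,v in c.items()},open("w1.json","w"))
cv2.imwrite("pics/w1.png",im);s=env.sense();print(s['time'],s['tcp_pos'],s['joint_vel'])
```

```text
1.4833 [ 5.51013687e-01 -4.94894712e-04  2.68047708e-01] [ 0.03522892 -0.04361058  0.00316225  0.05629913 -0.05732462  0.04254739
  0.17432803]
```

View pics/w1.png

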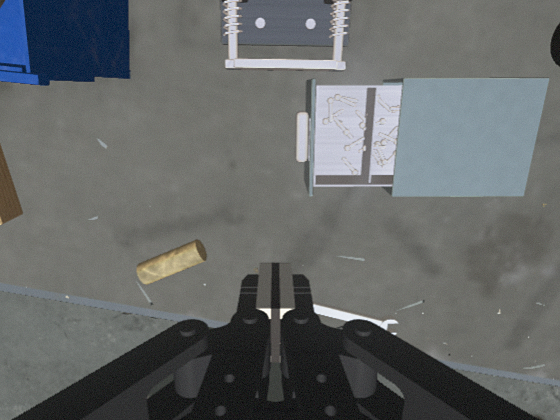

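Wrist view: plate (226–345, row ~60–69), pull outer edge (297,113)–(297,162), cabinet top front corners (402,80),(393,196), back (548,79),(524,196).

Run:
```python
from h import *
import json
c=json.load(open("w1.json"));r=lambda p,z:ray("",p,z,c).round(4)
im=cv2.imread("pics/w1.png")
for n,p,z in(("plate top front",[(226,60),(345,61)],.059),("plate bottom front",[(226,68.5),(345,69.5)],.009),("pull",[(297,113),(297,162)],.045),("cab",[(402,80),(548,79),(524,196),(393,196)],.07)):
    q=r(p,z);d=q[1]-q[0];print(n,q[:,:2].tolist(),q.mean(0)[:2],np.degrees(np.arctan2(d[1],d[0])))
print(im[50:76,285].tolist())
```

```text
plate top front [[0.6445, 0.0526], [0.6653, -0.0526]] [0.6549 0.    ] -78.8158078790094
plate bottom front [[0.6384, 0.058], [0.6623, -0.0629]] [ 0.65035 -0.00245] -78.81771545501512
pull [[0.6115, -0.0212], [0.5642, -0.0319]] [ 0.58785 -0.02655] -167.25333866575133
cab [[0.6593, -0.1045], [0.6864, -0.2313], [0.5808, -0.255], [0.5548, -0.129]] [ 0.620325 -0.17995 ] -77.9361051766759
[[108, 113, 114], [108, 113, 111], [108, 115, 114], [108, 114, 113], [106, 108, 110], [109, 112, 113], [110, 112, 113], [107, 109, 108], [121, 126, 128], [194, 200, 211], [220, 210, 209], [223, 209, 209], [225, 212, 208], [223, 209, 208], [225, 213, 209], [224, 210, 210], [230, 220, 215], [211, 209, 207], [116, 121, 124], [94, 99, 106], [104, 108, 112], [108, 112, 110], [109, 113, 112], [111, 117, 118], [109, 113, 109], [114, 113, 113]]
```

Call:
send_rows(
  deltas=[
    [-1,[13,18,-15],0],
    [-1,[26,38,-45],0],
    [-1,[26,38,-80],0],
    [-1,[26,38,-115],0],
    [-1,[26,38,-150],0],
    [-1,[26,38,-185],0],
    [-1,[26,38,-215],0],
    [-1,[26,38,-237],0],
  ],
)

```text
time: 2.15
tcp_pos: [0.5737, 0.0257, 0.0308]
eef_rot: [-3.125, -0.322, 0.006]
contact_force: [0.4, -0.3, 0.3]
width: -0.0002
finger_force: 0.0
```

Run:
```python
from h import *
s=env.sense();R=cv2.Rodrigues(np.array(s['eef_rot']))[0];print(s['time'],s['tcp_pos'],s['contact_force'],np.degrees(np.arctan2(R[1,0],R[0,0])))
```

```text
2.15 [0.57369365 0.02568297 0.03076593] [ 0.41317683 -0.29719493  0.33514909] 11.755959963328914
```

Call:
send_rows(
  deltas=[
    [-1,[4,-15,0],0],
    [-1,[6,-28,0],0],
    [-1,[8,-38,0],0],
    [-1,[10,-48,0],0],
    [-1,[13,-60,0],0],
    [-1,[16,-74,0],0],
    [-1,[19,-88,0],0],
    [-1,[21,-98,0],0],
  ],
)

```text
time: 2.82
tcp_pos: [0.5973, -0.0746, 0.0347]
eef_rot: [3.124, 0.319, 0.001]
contact_force: [-1.8, 2.0, 1.0]
width: -0.0002
finger_force: 1.4
```

Call:
send_rows(
  deltas=[
    [-1,[1,-3,0],0],
    [-1,[1,-5,0],0],
    [-1,[2,-7,0],0],
    [-1,[2,-9,0],0],
    [-1,[2,-11,0],0],
    [-1,[3,-12,0],0],
    [-1,[3,-12,0],0],
    [-1,[3,-12,0],0],
  ],
)

```text
time: 3.48
tcp_pos: [0.5999, -0.0839, 0.0344]
eef_rot: [3.125, 0.322, 0.001]
contact_force: [-0.1, 1.2, 0.7]
width: -0.0001
finger_force: 0.7
```

Call:
send_rows(
  deltas=[
    [-1,[0,-2,0],0],
    [-1,[1,-4,0],0],
    [-1,[1,-6,0],0],
    [-1,[2,-8,0],0],
    [-1,[2,-10,0],0],
    [-1,[2,-10,0],0],
    [-1,[2,-10,0],0],
    [-1,[2,-10,0],0],
  ],
)

```text
time: 4.15
tcp_pos: [0.6004, -0.0867, 0.0343]
eef_rot: [-3.117, -0.33, 0.004]
contact_force: [-8.8, 18.6, 8.2]
width: 0.0001
finger_force: 10.0
```

Call:
send_rows(
  deltas=[
    [-1,[-3,12,0],0],
    [-1,[-6,25,0],0],
    [-1,[-7,35,25],0],
    [-1,[-10,45,60],0],
    [-1,[-20,60,100],0],
    [-1,[-30,75,140],0],
    [-1,[-40,90,180],0],
    [-1,[-50,100,215],0],
  ],
)

```text
time: 4.82
tcp_pos: [0.5516, 0.0061, 0.2485]
eef_rot: [3.124, 0.321, 0.0]
contact_force: [2.3, 0.4, 0.8]
width: 0.0
finger_force: 0.0
```

Run:
```python
from h import *
import json
c=env.get_calibration("wrist");im=env.grab_frame("wrist")
json.dump({k:np.array(v).tolist() for k,v in c.items()},open("w2.json","w"))
cv2.imwrite("pics/w2.png",im)
```

```text
(no output)
```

View pics/w2.png

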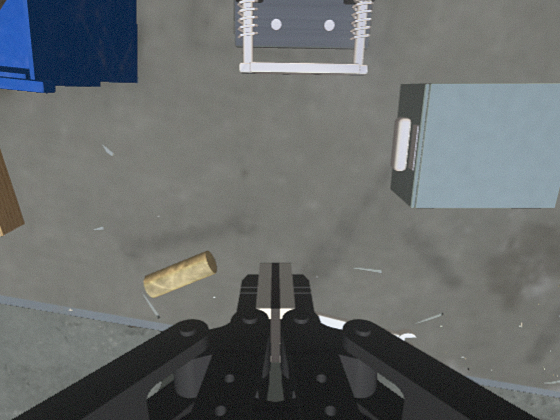

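Drawer now reads shut: front flush against the cabinet, pull at (401,145); plate still at (239–367, row ~68), lane clear. On to the block.

Call:
send_rows(
  deltas=[
    [1,[-12,36,0],1],
    [1,[-25,73,0],2],
    [1,[-37,110,0],3],
    [1,[-50,147,0],4],
    [1,[-62,184,0],5],
    [1,[-75,221,0],5],
    [1,[-87,258,0],5],
    [1,[-100,292,0],5],
  ],
)

```text
time: 5.53
tcp_pos: [0.4518, 0.2988, 0.2467]
eef_rot: [3.108, 0.456, 0.002]
contact_force: [0.2, -0.3, -0.9]
width: 0.085
finger_force: 0.0
```

Run:
```python
from h import *
import json
env.grab_frame("wrist")
c=env.get_calibration("wrist");im=env.grab_frame("wrist");s=env.sense()
json.dump({k:np.array(v).tolist() for k,v in c.items()},open("w3.json","w"))
cv2.imwrite("pics/w3.png",im);R=cv2.Rodrigues(np.array(s['eef_rot']))[0];print(s['tcp_pos'],np.degrees(np.arctan2(R[1,0],R[0,0])))
hsv=cv2.cvtColor(im,cv2.COLOR_BGR2HSV);m=cv2.inRange(hsv,(8,60,60),(25,220,255))
for k in cv2.findContours(m,0,2)[0]:
    if cv2.contourArea(k)>2000:
        b=cv2.boxPoints(cv2.minAreaRect(k));q=ray("",b,.038,c);print(b.round().tolist(),q[:,:2].round(4).tolist(),q.mean(0),[np.hypot(*(q[i+1]-q[i])[:2]) for i in(0,1)])
```

```text
[0.44834095 0.30384128 0.2469611 ] 17.323613777944004
[[241.0, 87.0], [306.0, 87.0], [306.0, 201.0], [241.0, 201.0]] [[0.5161, 0.3598], [0.5336, 0.303], [0.4304, 0.268], [0.4109, 0.3306]] [0.47275962 0.3153614  0.038     ] [np.float64(0.05939726808848041), np.float64(0.10905433216897498)]
```

View pics/w3.png

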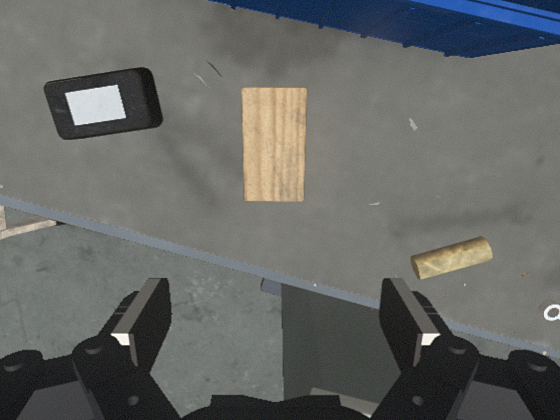

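Wrist view 3: block at (241–306, 87–201), well aligned with the tool; adaptor (103,103), crate edge top right. Check camera/crate clearance before descending.

Run:
```python
from h import *
import json
c=json.load(open("w3.json"));R=cv2.Rodrigues(np.array(c['rvec']))[0];print("cam",-R.T@np.array(c['tvec']).ravel())
print("crate bottom",ray("",[(228,3),(330,28),(450,56)],0.0,c).round(3).tolist())
print("crate top(top cam)",ray("top",[(147,209),(259,200)],.17).round(3).tolist())
c=json.load(open("w2.json"))
for p,z in(([(239,63),(367,65)],.059),([(239,73.5),(367,74.5)],.009),([(239,73.5),(367,74.5)],.03)): 
    q=ray("",p,z,c);d=q[1]-q[0];print(q.round(4)[:,:2].tolist(),q.mean(0),np.degrees(np.arctan2(d[0],-d[1])))
im=cv2.imread("pics/w2.png")[40:90,225:385];cv2.imwrite("pics/c2.png",cv2.resize(im,None,fx=5,fy=5,interpolation=cv2.INTER_CUBIC))
```

```text
cam [0.52558264 0.32887618 0.38922181]
crate bottom [[0.584, 0.395, 0.0], [0.593, 0.295, 0.0], [0.604, 0.174, 0.0]]
crate top(top cam) [[0.574, 0.455, 0.17], [0.592, 0.152, 0.17]]
[[0.6448, 0.0548], [0.6652, -0.0517]] [0.65497916 0.00154428 0.059     ] 10.84543824309755
[[0.6372, 0.0582], [0.6618, -0.0652]] [ 0.6495036  -0.00349966  0.009     ] 11.256956667787474
[[0.6369, 0.0562], [0.6602, -0.0604]] [ 0.64854445 -0.00212735  0.03      ] 11.256956667787472
```

View pics/c2.png

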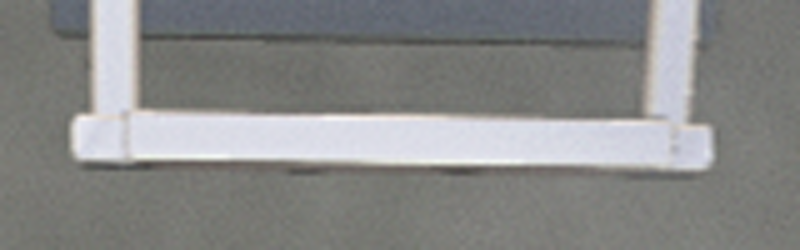

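Call:
send_rows(
  deltas=[
    [1,[6,5,-35],0.5],
    [1,[6,5,-70],0.5],
    [1,[6,5,-105],0.5],
    [1,[6,5,-140],0.5],
    [1,[6,5,-172],0.5],
    [1,[6,5,-200],0.5],
    [1,[6,5,-212],0.5],
    [1,[6,5,-216],0.5],
  ],
)

```text
time: 6.3
tcp_pos: [0.4574, 0.3006, 0.0283]
eef_rot: [3.104, 0.47, -0.006]
contact_force: [0.1, 0.4, 1.1]
width: 0.0853
finger_force: 0.0
```

Call:
send_rows(
  deltas=[
    [1,[0,0,-4],0],
    [1,[0,0,-8],0],
    [1,[0,0,-8],0],
    [1,[0,0,-8],0],
    [1,[0,0,-8],0],
    [1,[0,0,-8],0],
    [1,[0,0,-8],0],
    [1,[0,0,-8],0],
  ],
)

```text
time: 6.97
tcp_pos: [0.4586, 0.3023, 0.0231]
eef_rot: [-3.106, -0.471, -0.001]
contact_force: [0.6, 0.2, -0.3]
width: 0.0854
finger_force: 0.0
```

Run:
```python
from h import *
for i in range(4):
    s=env.sense();R=cv2.Rodrigues(np.array(s['eef_rot']))[0];print(s['time'],s['tcp_pos'],s['contact_force'],np.degrees(np.arctan2(R[1,0],R[0,0])),R[2,2])
    im=env.grab_frame("wrist")
c=env.get_calibration("wrist")
cv2.imwrite("pics/w4.png",im)
```

```text
6.9667 [0.45859431 0.30234166 0.02312532] [ 0.62082362  0.21916539 -0.3451563 ] 17.245713994350723 -0.9999998164997127
7.0167 [0.4585322  0.30229448 0.02299716] [ 0.52378395 -0.9078787   0.8859679 ] 17.245346183305475 -0.9999999151171103
7.0667 [0.45849351 0.30226017 0.02294096] [0.5190411  0.12145513 0.14591847] 17.249133153116258 -0.9999999578922261
7.1167 [0.45845531 0.30224724 0.02287166] [ 0.59604536  0.96317993 -1.10249187] 17.247728333355436 -0.9999999859082926
```

View pics/w4.png

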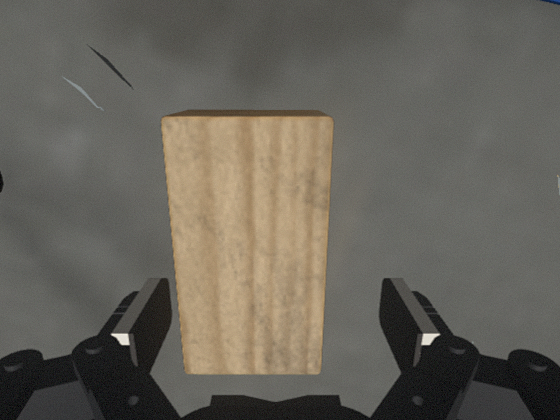

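Wrist view 4: block (163–333 at far end, 183–323 near end) sits about 9 mm left of the finger midline (col 274), so I shift left, go down, and close.

Call:
send_rows(
  deltas=[
    [1,[-2,4,0],0],
    [1,[-4,8,0],0],
    [1,[-4,8,-5],0],
    [1,[-4,8,-10],0],
    [1,[-4,8,-14],0],
    [1,[-4,8,-17],0],
    [1,[-4,8,-17],0],
    [1,[-4,8,-17],0],
  ],
  squeeze=60,
)

```text
time: 7.83
tcp_pos: [0.4543, 0.31, 0.0054]
eef_rot: [3.106, 0.471, -0.001]
contact_force: [0.3, 0.1, 0.3]
width: 0.0858
finger_force: 0.0
```

Call:
send_rows(
  deltas=[
    [-1,[0,0,0],0],
    [-1,[0,0,0],0],
    [-1,[0,0,0],0],
    [-1,[0,0,0],0],
    [-1,[0,0,0],0],
    [-1,[0,0,0],0],
    [-1,[0,0,0],0],
    [-1,[0,0,0],0],
  ],
  squeeze=60,
)

```text
time: 8.5
tcp_pos: [0.4547, 0.3106, 0.0064]
eef_rot: [-3.106, -0.471, -0.002]
contact_force: [-1.9, 0.2, 5.5]
width: 0.0592
finger_force: 66.1
```

Call:
send_rows(
  deltas=[
    [-1,[0,0,15],0],
    [-1,[0,0,38],0],
    [-1,[0,-25,55],0],
    [-1,[0,-60,60],-1],
    [-1,[0,-100,60],-2],
    [-1,[0,-140,60],-3],
    [-1,[0,-180,60],-4],
    [-1,[5,-215,60],-5],
  ],
)

```text
time: 9.17
tcp_pos: [0.4579, 0.0923, 0.0653]
eef_rot: [3.123, 0.333, -0.003]
contact_force: [1.7, -0.8, -1.6]
width: 0.059
finger_force: 65.5
```

Call:
send_rows(
  deltas=[
    [-1,[10,-25,0],-1],
    [-1,[20,-50,0],-1],
    [-1,[35,-75,0],-1],
    [-1,[55,-95,0],-1],
    [-1,[75,-110,0],-1],
    [-1,[85,-115,0],-1],
    [-1,[85,-115,0],-1],
    [-1,[85,-115,0],-1],
  ],
)

```text
time: 9.83
tcp_pos: [0.5438, -0.0198, 0.065]
eef_rot: [-3.126, -0.307, 0.002]
contact_force: [-0.2, -0.2, -3.1]
width: 0.0595
finger_force: 65.5
```

Run:
```python
from h import *
import json
c=env.get_calibration("wrist");im=env.grab_frame("wrist");s=env.sense()
json.dump({k:np.array(v).tolist() for k,v in c.items()},open("w5.json","w"))
R=cv2.Rodrigues(np.array(s['eef_rot']))[0];print(s['tcp_pos'],s['contact_force'],np.degrees(np.arctan2(R[1,0],R[0,0])),s['finger_force'],s['width'])
cv2.imwrite("pics/w5.png",im)
```

```text
[ 0.54337754 -0.01904149  0.06511284] [-0.90322503  0.01245409 -2.65589687] 11.282657138885773 65.48397302627563 0.058856867877942025
```

View pics/w5.png

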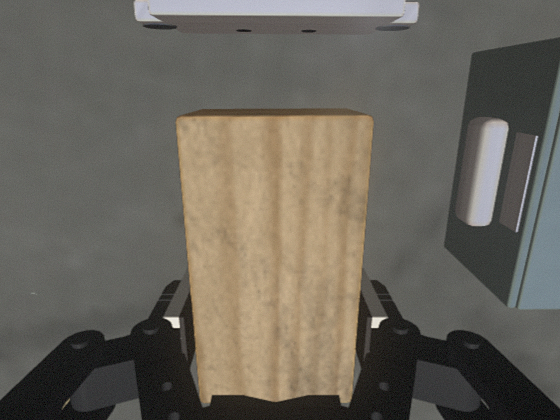

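Wrist view 5: block far edge (177,119)–(373,117), pin heads at (160,27) and (393,28): already nearly centred and square. Quick numeric check.

Run:
```python
from h import *
import json
c=json.load(open("w5.json"));im=cv2.imread("pics/w5.png")
g=cv2.cvtColor(im,cv2.COLOR_BGR2GRAY)
h=[]
for x0,x1 in((140,180),(375,413)):
    m=(g[20:34,x0:x1]<70).astype('u1');M=cv2.moments(m);h.append((x0+M['m10']/M['m00'],20+M['m01']/M['m00']))
q=ray("",h,.034,c);d=q[1]-q[0];n=np.hypot(*d[:2]);print("heads",h,q.round(4).tolist(),n,"yaw",np.degrees(np.arctan2(d[0],-d[1])))
hsv=cv2.cvtColor(im,cv2.COLOR_BGR2HSV);m=cv2.inRange(hsv,(8,50,130),(28,220,255))
L=[];Rr=[];T=[]
for r in range(140,270,5):
    x=np.where(m[r,170:385])[0]+170;L.append((x[0],r));Rr.append((x[-1],r))
for x in range(190,365,5):
    T.append((x,np.where(m[95:200,x])[0][0]+95))
def yaw(P):
    q=ray("",P,.097,c)[:,:2];v=cv2.fitLine(q.astype('f4'),2,0,.01,.01).ravel();return q.mean(0).round(4),np.degrees(np.arctan(v[1]/v[0]))
a,b,t=yaw(L),yaw(Rr),yaw(T);print(a,b,t,T[0],T[-1])
pm=q.mean(0)[:2];u=np.array([np.cos(np.radians(11.2)),np.sin(np.radians(11.2))]);w=np.array([-u[1],u[0]])
print("lateral block-plate mm",((a[0]+b[0])/2-pm)@w*1e3,"ahead",(t[0]-pm)@u*1e3)
```

```text
heads [(159.76470588235293, 26.191176470588236), (399.93023255813955, 27.930232558139537)] [[0.6392, 0.0479, 0.034], [0.6584, -0.0533, 0.034]] 0.10309375458642446 yaw 10.748595985422398
(array([0.5844, 0.0166]), np.float32(11.315462)) (array([ 0.5957, -0.0405]), np.float32(11.405437)) (array([ 0.6167, -0.0069]), np.float32(-78.54402)) (190, np.int64(116)) (360, np.int64(115))
lateral block-plate mm 2.3381677556658516 ahead -32.32019761606282
```

Call:
send_rows(
  deltas=[
    [-1,[0,0,-15],0],
    [-1,[0,0,-30],0],
    [-1,[0,0,-42],0],
    [-1,[0,0,-50],0],
    [-1,[0,0,-55],0],
    [-1,[0,0,-58],0],
    [-1,[0,0,-58],0],
    [-1,[0,0,-58],0],
  ],
)

```text
time: 10.55
tcp_pos: [0.5447, -0.0196, 0.0082]
eef_rot: [-3.126, -0.308, -0.001]
contact_force: [-0.2, -0.0, -2.0]
width: 0.0589
finger_force: 65.5
```

Call:
send_rows(
  deltas=[
    [-1,[0,0,-1],0],
    [-1,[0,0,-2],0],
    [-1,[0,0,-2],0],
    [-1,[5,1,-2],0],
    [-1,[10,2,-2],0],
    [-1,[14,2.7,-2],0],
    [-1,[17,3.3,-2],0],
    [-1,[20,3.9,-2],0],
  ],
)

```text
time: 11.22
tcp_pos: [0.5641, -0.0161, 0.0064]
eef_rot: [3.126, 0.307, -0.002]
contact_force: [-7.0, -1.3, 10.5]
width: 0.0593
finger_force: 66.7
```

Call:
send_rows(
  deltas=[
    [-1,[0,0,1],0],
    [-1,[0,0,1.2],0],
    [-1,[0,0,1.2],0],
    [-1,[2,0.4,1.2],0],
    [-1,[4,0.8,1.2],0],
    [-1,[5,1,1.2],0],
    [-1,[5,1,1.2],0],
    [-1,[5,1,1.2],0],
  ],
)

```text
time: 11.88
tcp_pos: [0.5695, -0.0148, 0.0069]
eef_rot: [-3.126, -0.308, -0.0]
contact_force: [0.1, -0.6, -3.6]
width: 0.0589
finger_force: 65.4
```

Call:
send_rows(
  deltas=[
    [-1,[1,0.2,-0.6],0],
    [-1,[2,0.4,-0.6],0],
    [-1,[3.5,0.7,-0.6],0],
    [-1,[5,1,-0.6],0],
    [-1,[6.5,1.3,-0.6],0],
    [-1,[8,1.6,-0.6],0],
    [-1,[8,1.6,-0.6],0],
    [-1,[8,1.6,-0.6],0],
  ],
)

```text
time: 12.55
tcp_pos: [0.5774, -0.0133, 0.0064]
eef_rot: [-3.126, -0.308, 0.0]
contact_force: [-2.9, -0.3, 1.8]
width: 0.0593
finger_force: 65.9
```

Call:
send_rows(
  deltas=[
    [-1,[1,0.2,0],0],
    [-1,[2,0.4,0],0],
    [-1,[3,0.6,0],0],
    [-1,[4,0.8,0],0],
    [-1,[4,0.8,0],0],
    [-1,[4,0.8,0],0],
    [-1,[4,0.8,0],0],
    [-1,[4,0.8,0],0],
  ],
)

```text
time: 13.22
tcp_pos: [0.58, -0.0128, 0.0064]
eef_rot: [3.126, 0.307, -0.004]
contact_force: [-8.7, -1.8, 7.1]
width: 0.0589
finger_force: 66.7
```

Run:
```python
from h import *
import json
F=[]
for i in range(8):
    c=env.get_calibration("wrist");im=env.grab_frame("wrist");s=env.sense();F.append(np.r_[s['contact_force'],s['wrist_torque']])
print(s['tcp_pos'],np.mean(F,0).round(2),np.std(F,0).round(2))
json.dump({k:np.array(v).tolist() for k,v in c.items()},open("w6.json","w"))
cv2.imwrite("pics/w6.png",im)
```

```text
[ 0.58001606 -0.01277699  0.00639127] [-9.63 -1.4   7.2  -0.12  1.73 -0.03] [0.63 0.46 0.37 0.03 0.03 0.03]
```

View pics/w6.png

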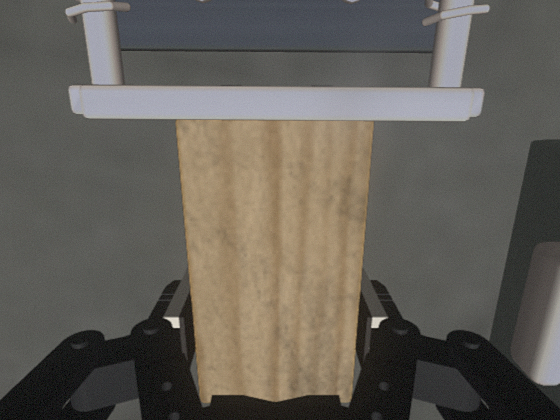

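Wrist view 6: block end flat on the plate; plate 70–484 (mid 277), block 176–373 (mid 274.5), i.e. under 1 mm off centre. About 5 mm pressed; ease the down force and advance.

Call:
send_rows(
  deltas=[
    [-1,[0,0,0.5],0],
    [-1,[1,0.2,0.7],0],
    [-1,[2,0.4,0.7],0],
    [-1,[3,0.6,0.7],0],
    [-1,[4,0.8,0.7],0],
    [-1,[4.5,0.9,0.7],0],
    [-1,[4.5,0.9,0.7],0],
    [-1,[4.5,0.9,0.7],0],
  ],
)

```text
time: 14.28
tcp_pos: [0.5835, -0.0121, 0.0064]
eef_rot: [3.126, 0.307, -0.008]
contact_force: [-12.1, -1.5, 5.0]
width: 0.0589
finger_force: 66.4
```

```bash
cat > chk.py <<'E'
from h import *
import json
F=[]
for i in range(6):
    c=env.get_calibration("wrist");im=env.grab_frame("wrist");s=env.sense();F.append(np.r_[s['contact_force'],s['wrist_torque']])
R=cv2.Rodrigues(np.array(s['eef_rot']))[0]
print(s['time'],s['tcp_pos'],np.mean(F,0).round(2),np.degrees(np.arctan2(R[1,0],R[0,0])),s['finger_force'],R[:,2])
u=np.array([np.cos(np.radians(11.2)),np.sin(np.radians(11.2))])
def rows(im,c,x0,tag):
    col=im[:,x0].astype(int).min(1);b=np.where(col[:150]>150)[0];hsv=0
    if len(b):
        r=b[0]-.5;q=ray("",[(x0,r)],.059,c)[0];q2=ray("",[(x0,b[-1]+.5)],.059,c)[0];print(tag,b[0],b[-1],"back edge along u mm",((q[:2])@u*1e3).round(1),"front",(q2[:2]@u*1e3).round(1))
for x in(240,275,310): rows(im,c,x,"now")
for n in("w2","w5","w6"):
    rows(cv2.imread(f"pics/{n}.png"),json.load(open(n+".json")),300 if n=="w2" else 277,n)
E
python3 chk.py
```

```text
14.5833 [ 0.58346352 -0.01209698  0.00643621] [-11.77  -1.6    5.21  -0.25   2.02  -0.14] 11.215693177226514 66.3743269443512 [-4.79200953e-03 -8.14727698e-04 -9.99988186e-01]
now 88 119 back edge along u mm 652.1 front 644.8
now 88 119 back edge along u mm 652.1 front 644.8
now 88 119 back edge along u mm 652.1 front 644.8
w2 63 72 back edge along u mm 644.0 front 636.0
w5 0 14 back edge along u mm 641.4 front 636.6
w6 88 118 back edge along u mm 648.4 front 641.4
```

Call:
send_rows(
  deltas=[
    [-1,[0,0,0.3],0],
    [-1,[0.7,0.1,0.4],0],
    [-1,[1.3,0.2,0.4],0],
    [-1,[1.5,0.3,0.4],0],
    [-1,[1.5,0.3,0.4],0],
    [-1,[1.5,0.3,0.4],0],
    [-1,[1.5,0.3,0.4],0],
    [-1,[1.5,0.3,0.4],0],
  ],
)

```text
time: 15.25
tcp_pos: [0.5847, -0.0118, 0.0065]
eef_rot: [3.126, 0.307, -0.009]
contact_force: [-11.5, -1.6, 3.3]
width: 0.0596
finger_force: 66.1
```

```bash
python3 chk.py | head -4
```

```text
15.55 [ 0.58470531 -0.01181967  0.00653611] [-11.55  -1.47   3.82  -0.31   1.96  -0.2 ] 11.21494975674223 66.12738847732544 [-5.36744744e-03 -7.96356148e-04 -9.99985278e-01]
now 88 119 back edge along u mm 653.4 front 646.1
now 88 119 back edge along u mm 653.4 front 646.1
now 88 119 back edge along u mm 653.4 front 646.1
```

```bash
python3 -c "
from station import env
print(env.hand_in())"
```

```text
the job is handed in; nothing more can be done
None
```

The drawer is shut and the block is held flat with a small end square on the plate, within about 1 mm of centre, pressed at an estimated 9–10 N with the plate about 9.7 mm back; nothing else was touched, and the job was handed in at about 15.6 s.

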